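Nip a freshly glued bark-faced block in the gluing press with the inner feed knob

TASK

Lay the foam block with the dark bark face into the gluing press, standing upright and squarely between the steel jaw and the rubber stop. Then turn the orange inner knob clockwise until the jaw grips the block against the stop with about 12 newtons, firm but without crushing it, and let go. Leave the black outer ring at its setting and do not lean on it, do not push the jaw by hand, and leave the other things where they are.

Things in the scene. Friction and masses are not known exactly. Their poses are not given: they have to be found in the camera images.
- press: Gluing press, fixed: aluminium plate 120 (x) x 300 (y) x 16 mm; origin at the centre of its underside, z up. From its -y end: blue gearbox 84 x 84 mm (top at z 40) with two concentric knobs on a vertical axis at press x 0, y -95 mm; the steel jaw, which moves along +y; the black rubber-faced stop (64 mm wide, top at z 52 mm).
- bed (a point): Point on the press's plate (press x 0, y 16, z 16 mm), about midway between jaw and stop, where the block is to stand. The stop's face lies 30 to 36 mm from it towards press +y: it was set by hand and its exact place is not given. The stop is sprung, about 8 N per mm. With the jaw open there are 10 to 20 mm of play in all along the 52 mm length of the block.
- knob: Orange inner feed knob: upright cylinder 30 mm in diameter, 29 mm high, white line on top, on the axis at press x 0, y -95 mm. Origin on the axis at its underside (z 58 mm, level with the top of the black ring). Clockwise (from above) drives the jaw to the stop, 12 mm per rad. Gripping the block takes 0.8 to 1.9 rad from the start.
- knob_top (a point): Centre of the orange knob's top (z 87 mm). The knob turns with an even friction of about 0.26 N m, and each newton of jaw force adds 0.012 N m to the torque about its axis: after equal small turns the moment at the wrist reads the same until the jaw bears, then rises by that much. It stays where it is left (jaw force up to 20 N), so it can be let go and gripped again.
- ring_mark (a point): White mark on top of the black outer ring, 29 mm from its axis. Its place around the axis differs from run to run. The ring must not turn by more than 5 degrees, nor be pressed with more than 5 N.
- ring: Black outer ring (overload setting), concentric with the orange knob: 66 mm in diameter, from z 41 to 58 mm, its flat top 29 mm below the top of the orange knob. Origin on its axis at its underside; its x points to the white mark. It turns very easily when touched and does not move the jaw.
- jaw: Steel jaw of the press, 64 mm wide (press x), 14 mm thick, from z 18 to 52 mm. Origin on its front face (towards the stop) at its lower edge; it moves along press +y, from press y -20 to -16 mm at the start. It must not be pushed by hand.
- block: The block to be glued: cream rigid foam with a dark brown bark slab on its +y end, 46 (x) x 52 (y) x 42 mm high, about 80 g; origin at the centre of its underside. It lies loose on the table, and is to be laid in the press with its y along the press's y, either way round. A grip of 8 N by the jaw is enough to hold it; above 22 N it is crushed.
- offcut: A plain cream foam offcut without bark, 46 x 52 x 42 mm; not part of the job. Origin at the centre of its underside.
- glue: White glue bottle, 56 mm diameter, 150 mm high; not to be moved.
- tin: Green tin, 74 mm diameter, 100 mm high; not to be moved.
- tree: Model fir tree, 64 mm diameter, 140 mm high; not to be moved.
- hut: Model mountain hut, 110 x 125 mm, 80 mm high; not to be moved.
- cup: Blue cup, 72 mm diameter, 90 mm high; not to be moved.
There are look-alikes about, which are no part of the job. What is shaped like the block but blue or turquoise is not meant.

How it is judged:
By the outcome, as a careful person would: the job done as asked, in the order asked, and still so for the second after the job is handed in, with the robot touching nothing.
It also fails if it takes over 72 s, if anything falls off the work surface, if the arm or the gripper's body presses on something with over 40 N, if the wrist force passes 120 N, or if a joint passes its speed limit or range.

ROBOT

A 7-joint arm with a two-finger parallel gripper is mounted at the origin on the work surface. World frame = base frame: x ahead of the robot, y to its left, z up, the work surface at z = 0. Lengths are in m, angles in rad, forces in N, time in s.
With the tool pointing down it reaches from about 0.4 to 0.85 m from the base axis. Payload 4.5 kg.
Tool frame: the origin (TCP) lies midway between the tips of the shut fingers; the grasp point (between the pads) lies 19 mm behind it; z points along the fingers, y is the line along which they close (so a half turn about z gives the same grasp; the last joint's range is limited). The gripper opens to 88 mm and grips with 3 to 60 N. Pads are 18 mm wide; open, the fingers measure 123 mm over their backs; the gripper's body (75 mm by 187 mm) begins 45 mm behind the grasp point.
Start: joints at [1.27, 0.689, -0.195, 1.565, 0.157, 0.902, -0.215], TCP at [0.205, -0.59, 0.239] pointing down, gripper open.
Joint ranges: [-3.01, 3.01], [-0.46, 2.08], [-1.47, 1.51], [0.13, 2.56], [-1, 4.14], [0.04, 2.09], [-2.66, 2.66]. Speed limits (rad/s): [2.57, 2.57, 3.14, 3.14, 3.14, 3.14, 3.14].

INTERFACE

Orientations are given as a unit quaternion [x, y, z, w].
In Python, from plant import r gives the robot as it stands. The module is installed in compiled form; this text tells all that it offers.
- The arm moves only by the tool step_arm, never from a script. Its argument "series" is a list of rows, each a list of 7 numbers: the shift along the world's x, y, z in mm, then the turn, a rotation vector about the world's x, y, z in rad, then the closure, from 0 (fully open) to 1 (shut). A call has 1 to 20 rows; each row shifts and turns the commanded pose from where the row before left it; what a row does not reach is not made up. A row lasts 1/10 s, in which the tool goes at most 50 mm and 8.59 degrees, less where a joint would pass 70% of its speed; a pose out of reach is approached as far as the arm can. A call is refused whole if a number of a shift passes 50 or a number of a turn 0.15, either way. A call with a gripper value outside its range is refused whole. The fingers move at their own pace and stop on an object; "force" is the grip in N (left out, the last holds). Time passes only in rows, so rows that do not move let the fingers close. It gives the time, the measured TCP pose, the force, the opening and the grip force at its end, in the units of the state.
- r.get_state(): the state, without advancing time (a new reading comes with each control period).
- r.snapshot(name): name is "side" or "top" or "wrist"; returns (picture, depth): 480x640x3 uint8, blue, green, red; 480x640 float32, m along the optical axis (not along the pixel's ray), 0 where there is no reading.
- r.get_calibration(name): a dict with "intrinsics" (3x3 intrinsics, pixels), "dist_coeffs" ([k1, k2, p1, p2, k3] as OpenCV has them; the pictures are not rectified), "pose" (4x4, takes a point from camera to world coordinates). Camera axes: x right, y up, looking along -z (the intrinsics and any distortion apply to the point x, -y, -z); pixel columns grow to the right and rows downward; lengths in m; the calibration is good to about 2 mm. A picture is of the moment at which its call begins: read the wrist's pose just before it. get_calibration takes no time and is no camera call; for the wrist camera it gives the pose at the moment of the call.
- r.finish_job(): hands the job in; it is judged then, once.
The state is a dict: "clock": time; "q": joint angles; "qd": joint speeds; "joint_torque": joint torques, N m; "tool_pos": TCP position; "eef_rot": TCP orientation; "contact_force": force on the tool from outside, world axes, zero at the start; "moment": the same for the moment, N m; "opening": opening from 0.0 (shut) to 1.0 (fully open); "finger_force": force on a finger pad.
Only numpy, scipy, OpenCV 4.12 (cv2) and the standard library are available. Lean on these libraries where they do the work, as an engineer would, in place of code of your own. Each camera call takes 0.05 s, during which the arm holds its last target. There are 200 camera calls.

## Working session

There is one attempt and no reset: what is moved stays moved. The work goes in short steps, Python scripts to look and compute and a tool call to move; the robot and the scene stay as the last step left them, time stands still between calls to the robot, and variables do not carry over. Pictures are saved under pics/ and viewed, at most 10 in all, crops included, and the job is handed in when it is done.

Besides the shell and the picture viewer there is one more tool, called by a JSON object that holds its "op" and its "data". step_arm: Moves the arm, as the interface text tells. Its arguments: {"type":"object","properties":{"series":{"type":"array"},"force":{"type":"number"}},"required":["series"]}

```bash
mkdir -p pics; ls; cat > h.py <<'E'
import numpy as np, cv2
from plant import r
def snap(n):
    c=r.get_calibration(n); im,d=r.snapshot(n); np.savez(f'{n}.npz',im=im,d=d,K=c['intrinsics'],D=c['dist_coeffs'],P=c['pose']); return im
def world(n,px,z=None):
    f=np.load(f'{n}.npz'); px=np.array(px,float).reshape(-1,2)
    u=cv2.undistortPoints(px.reshape(-1,1,2),f['K'],f['D']).reshape(-1,2)
    ray=np.c_[u[:,0],-u[:,1],-np.ones(len(u))]; P=f['P']
    if z is None:
        d=np.array([f['d'][int(round(b)),int(round(a))] for a,b in px]); return (ray*d[:,None])@P[:3,:3].T+P[:3,3]
    w=ray@P[:3,:3].T; s=(z-P[2,3])/w[:,2]; return w*s[:,None]+P[:3,3]
E
python3 - <<'E'
from h import *
for n in('top','side'):
    cv2.imwrite(f'pics/{n}1.png',snap(n)); print(r.get_calibration(n)['pose'].round(3).tolist())
print(r.get_state())
E
```

```text
pics
[[0.012, 0.982, -0.189, 0.267], [-1.0, 0.012, -0.001, 0.026], [0.002, 0.189, 0.982, 1.521], [0.0, 0.0, 0.0, 1.0]]
[[-0.999, 0.03, -0.037, 0.499], [-0.048, -0.61, 0.791, 1.169], [0.001, 0.792, 0.611, 0.955], [0.0, 0.0, 0.0, 1.0]]
{'clock': 0.1, 'q': array([ 1.2697925 ,  0.68990749, -0.19455328,  1.56621507,  0.1573308 ,
        0.90253109, -0.21508133]), 'qd': array([-0.00083403, -0.00226964, -0.0002517 , -0.00368276,  0.0004497 ,
       -0.00151508,  0.00191629]), 'joint_torque': array([-3.40699327e-03, -5.28499532e+01, -1.27095055e+00, -1.53834647e+01,
       -5.24432631e-02,  2.06857949e-03,  2.58754989e-05]), 'tool_pos': array([ 0.20514624, -0.58977369,  0.23799314]), 'eef_rot': array([ 9.86009263e-01,  1.66688456e-01, -2.00923913e-04, -8.07564661e-04]), 'contact_force': array([ 0.36535744, -0.29815601, -0.503731  ]), 'moment': array([ 0.02296937, -0.02472416,  0.028309  ]), 'finger_force': 0.0, 'opening': 1.003198882031156}
```

View pics/top1.png

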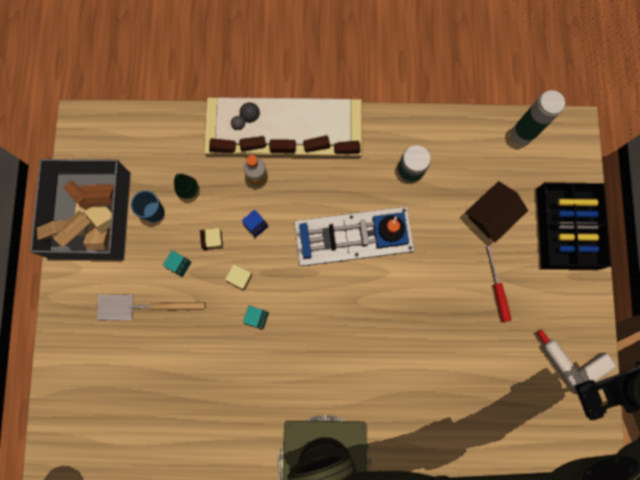

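View pics/side1.png

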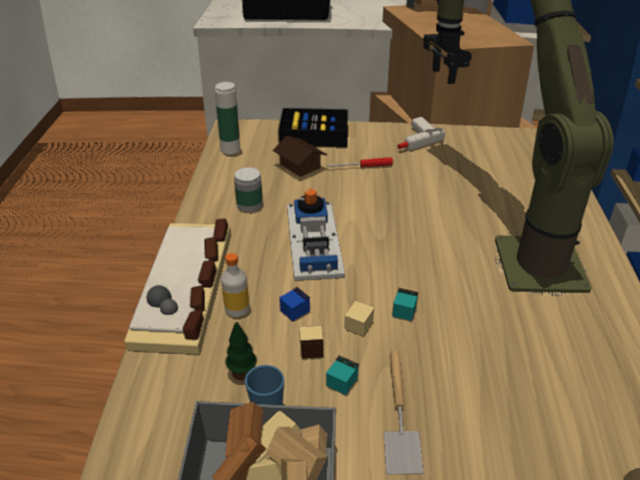

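The top view shows these candidates:
- Cream with a dark edge at (211,238). This is the block.
- Plain cream at (238,277), the offcut.
- Blue at (254,222).
- Turquoise at (177,263) and (256,317).

The press is at about (355,236), with its knob at (393,227). In the side view the block is at (312,342), with its bark facing the camera. I'll check this in one enlarged crop.

```bash
python3 - <<'E'
from h import *
im=np.load('top.npz')['im']
a=cv2.resize(im[200:280,190:250],None,fx=6,fy=6,interpolation=cv2.INTER_CUBIC)
b=cv2.resize(im[200:275,290:420],None,fx=6,fy=6,interpolation=cv2.INTER_CUBIC)
o=np.zeros((600,800,3),np.uint8); o[:280,:360]=a[100:380]; o[0:0]=0
o[:280,:360]=a[100:380]; o[290:290+310,:780]=b[20:330]
cv2.imwrite('pics/c1.png',o)
E
```

```text
(no output)
```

View pics/c1.png

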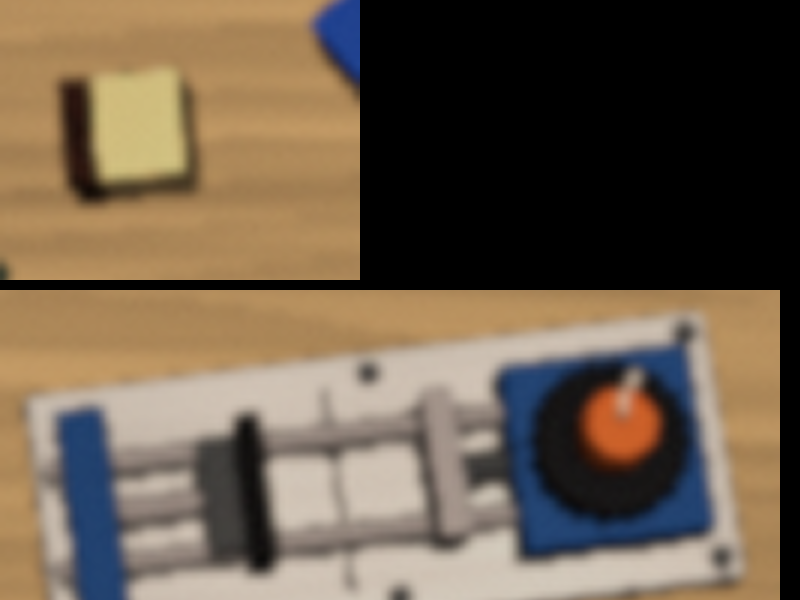

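The crop confirms the block, with the bark on its image-left (+y world) side and cream elsewhere. In the press, the stop is at crop (255,490), the jaw at (445,465), the knob at (622,425) and the ring mark about (632,380).

```bash
python3 - <<'E'
from h import *
A=lambda L:[(190+x/6,200+(y+100)/6) for x,y in L]
B=lambda L:[(290+x/6,200+(y-270)/6) for x,y in L]
np.set_printoptions(precision=4,suppress=True)
print('block',world('top',A([(62,82),(178,68),(188,178),(75,190)]),.042)); print(world('top',A([(135,125)])))
print('plate',world('top',B([(28,400),(700,315),(745,575)]),.016))
print('knob',world('top',B([(622,425)]),.087),world('top',B([(622,425)])))
print('ringc',world('top',B([(612,438)]),.058))
print('jaw',world('top',B([(435,390),(455,540)]),.052)); print('stop',world('top',B([(247,415),(262,568)]),.052))
print('bedmark',world('top',B([(322,390),(352,585)]),.016))
E
```

```text
block [[0.5727 0.324  0.042 ]
 [0.5794 0.2746 0.042 ]
 [0.5317 0.2682 0.042 ]
 [0.5259 0.3161 0.042 ]]
[[0.5547 0.2922 0.0402]]
plate [[ 0.6042  0.0836  0.016 ]
 [ 0.646  -0.2099  0.016 ]
 [ 0.5307 -0.2274  0.016 ]]
knob [[ 0.5807 -0.1655  0.087 ]] [[ 0.5806 -0.1655  0.0876]]
ringc [[ 0.5814 -0.1651  0.058 ]]
jaw [[ 0.6026 -0.0908  0.052 ]
 [ 0.5378 -0.099   0.052 ]]
stop [[ 0.5907 -0.0109  0.052 ]
 [ 0.5249 -0.0177  0.052 ]]
bedmark [[ 0.6102 -0.0444  0.016 ]
 [ 0.5242 -0.0576  0.016 ]]
```

{"op": "step_arm", "data": {"series": [[27,41,4,0,0,0.106,0],[27,41,4,0,0,0.106,0],[27,41,4,0,0,0.106,0],[27,41,4,0,0,0.106,0],[27,41,4,0,0,0.106,0],[27,41,4,0,0,0.106,0],[27,41,4,0,0,0.106,0],[27,41,4,0,0,0.106,0],[27,41,4,0,0,0.106,0],[27,41,4,0,0,0.106,0],[27,41,4,0,0,0.106,0],[27,41,4,0,0,0.106,0],[27,41,4,0,0,0.106,0],[0,0,0,0,0,0,0],[0,0,0,0,0,0,0],[0,0,0,0,0,0,0]]}}

```text
clock: 1.7
tool_pos: [0.5555, -0.059, 0.2901]
eef_rot: [0.656, 0.755, -0.001, -0.0]
contact_force: [-0.6, 0.2, -0.4]
opening: 0.999
finger_force: 0.0
```

```bash
python3 - <<'E'
from h import *
cv2.imwrite('pics/w1.png',snap('wrist')); s=r.get_state(); print(s['tool_pos'],s['eef_rot'],s['q'].round(3)); print(r.get_calibration('wrist')['pose'].round(3))
E
```

```text
[ 0.55547255 -0.05929514  0.29024376] [ 6.56270224e-01  7.54525237e-01 -1.02123518e-03 -1.28691119e-04] [ 0.369  0.585 -0.579  1.69   0.373  0.981 -0.206]
[[ 0.99  -0.131 -0.042  0.545]
 [ 0.138  0.943  0.302  0.019]
 [-0.    -0.305  0.952  0.435]
 [ 0.     0.     0.     1.   ]]
```

View pics/w1.png

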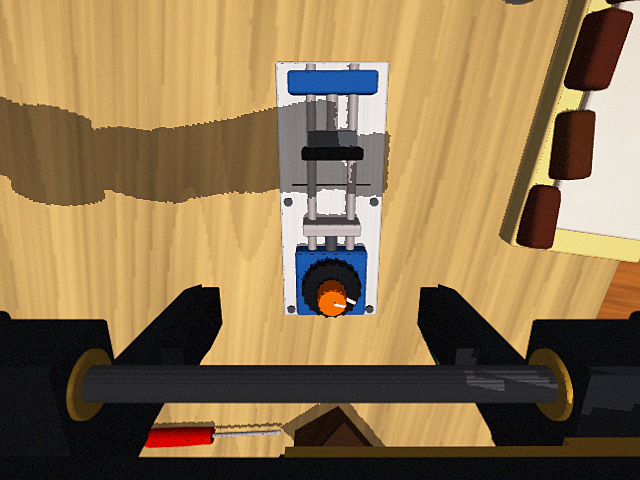

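```bash
python3 - <<'E'
from h import *
im=np.load('wrist.npz')['im']
cv2.imwrite('pics/w1c.png',cv2.resize(im[130:325,270:400],None,fx=3,fy=3,interpolation=cv2.INTER_CUBIC))
np.set_printoptions(precision=4,suppress=True)
d=np.load('wrist.npz')['d']
print('z/y col 332'); 
for v in range(140,246,3):
  w=world('wrist',[(318,v)])[0]; print(v,w)
E
```

```text
z/y col 332
140 [0.545  0.0195 0.4348]
143 [ 0.5467 -0.004   0.0449]
146 [ 0.5471 -0.007   0.0453]
149 [ 0.5475 -0.0097  0.0497]
152 [ 0.5479 -0.0126  0.0503]
155 [ 0.5483 -0.0155  0.0507]
158 [ 0.5487 -0.0185  0.051 ]
161 [ 0.5495 -0.0253  0.0156]
164 [ 0.55   -0.0289  0.0132]
167 [ 0.5505 -0.0323  0.0131]
170 [ 0.5509 -0.0354  0.0145]
173 [ 0.5514 -0.0389  0.0138]
176 [ 0.5518 -0.0421  0.0153]
179 [ 0.5523 -0.0456  0.0143]
182 [ 0.5528 -0.0491  0.0139]
185 [ 0.5533 -0.0523  0.0155]
188 [ 0.5538 -0.0559  0.0142]
191 [ 0.5542 -0.0593  0.015 ]
194 [ 0.5547 -0.0629  0.0143]
197 [ 0.5552 -0.0661  0.0156]
200 [ 0.5557 -0.0702  0.0131]
203 [ 0.5562 -0.0732  0.0152]
206 [ 0.5566 -0.0768  0.0153]
209 [ 0.5571 -0.0803  0.0155]
212 [ 0.5576 -0.0839  0.0153]
215 [ 0.5582 -0.0879  0.0137]
218 [ 0.5583 -0.0887  0.0247]
221 [ 0.5584 -0.0888  0.0373]
224 [ 0.5585 -0.0893  0.048 ]
227 [ 0.5589 -0.0921  0.0499]
230 [ 0.5594 -0.0953  0.0506]
233 [ 0.5598 -0.0982  0.0521]
236 [ 0.5617 -0.1136  0.0142]
239 [ 0.5622 -0.1171  0.0152]
242 [ 0.5628 -0.1212  0.0141]
245 [ 0.5633 -0.1251  0.014 ]
```

View pics/w1c.png

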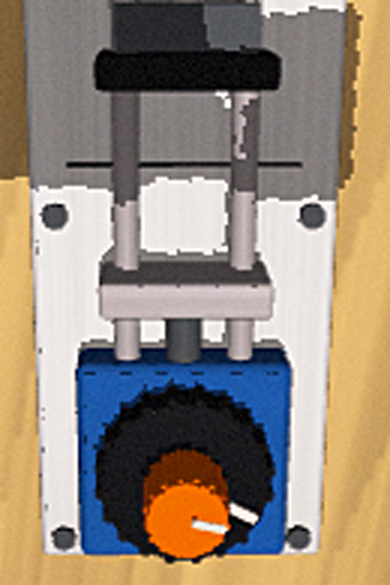

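```bash
python3 - <<'E'
from h import *
np.set_printoptions(precision=4,suppress=True)
C=lambda L:[(270+x/3,130+y/3) for x,y in L]
print('rails',world('wrist',C([(126,130),(242,180),(126,240),(126,170)])))
print('bedline',world('wrist',C([(66,164),(302,164)]),.016))
print('knob',world('wrist',C([(186,522)]),.087),world('wrist',C([(186,522)])))
print('jawtop front',world('wrist',C([(102,284),(270,286)]),.052))
print('stopface',world('wrist',C([(96,87),(280,87)]),.052))
p=world('wrist',[(278,62),(388,62),(283,315),(380,315)],.016);print('plate',p,p.mean(0),np.diff(p,axis=0))
print('bolts',world('wrist',C([(54,216),(313,216),(64,538),(297,538)]),.016))
f=np.load('wrist.npz');h=cv2.cvtColor(f['im'],cv2.COLOR_BGR2HSV);m=((h[...,0]<15)&(h[...,1]>200)&(h[...,2]>200));m[:,:300]=0;m[:,360:]=0
v,u=np.nonzero(m[280:330]);w=world('wrist',np.c_[u,v+280]);w=w[w[:,2]>.08];print(len(w),(w.min(0)+w.max(0))/2,w.min(0),w.max(0))
E
```

```text
rails [[ 0.5447 -0.0376  0.0323]
 [ 0.5893 -0.0496  0.0342]
 [ 0.5501 -0.078   0.034 ]
 [ 0.5466 -0.0519  0.0334]]
bedline [[ 0.5236 -0.0559  0.016 ]
 [ 0.6131 -0.0434  0.016 ]]
knob [[ 0.5839 -0.1634  0.087 ]] [[ 0.5839 -0.1634  0.0871]]
jawtop front [[ 0.5434 -0.091   0.052 ]
 [ 0.6037 -0.0833  0.052 ]]
stopface [[ 0.5326 -0.0217  0.052 ]
 [ 0.595  -0.013   0.052 ]]
plate [[ 0.4943  0.0697  0.016 ]
 [ 0.6078  0.0856  0.016 ]
 [ 0.5317 -0.2251  0.016 ]
 [ 0.6554 -0.2078  0.016 ]] [ 0.5723 -0.0694  0.016 ] [[ 0.1135  0.0159  0.    ]
 [-0.0761 -0.3107  0.    ]
 [ 0.1238  0.0173  0.    ]]
bolts [[ 0.5214 -0.0767  0.016 ]
 [ 0.6209 -0.0628  0.016 ]
 [ 0.5414 -0.2155  0.016 ]
 [ 0.6399 -0.2017  0.016 ]]
476 [ 0.5721 -0.079   0.2588] [ 0.545  -0.1776  0.0828] [0.5992 0.0195 0.4348]
```

The press in the crop: bed line at (66..302,164), stop face at row 87, jaw front at row 285, knob top at (186,522), rails about z 34 mm. These agree with the given sizes, and the press yaw is 8°, which the tool already matches. Next I'll move over the block.

{"op": "step_arm", "data": {"series": [[0,40,-8,0,0,0,0],[0,40,-8,0,0,0,0],[0,40,-8,0,0,0,0],[0,40,-8,0,0,0,0],[0,40,-8,0,0,0,0],[0,40,-8,0,0,0,0],[0,40,-8,0,0,0,0],[0,40,-8,0,0,0,0],[0,37,-16,0,0,0,0],[0,0,0,0,0,0,0],[0,0,0,0,0,0,0],[0,0,0,0,0,0,0]]}}

```text
clock: 2.95
tool_pos: [0.5574, 0.2968, 0.2108]
eef_rot: [0.656, 0.754, -0.001, 0.001]
contact_force: [-0.4, 0.3, 0.5]
opening: 1.003
finger_force: 0.0
```

```bash
python3 - <<'E'
from h import *
im=snap('wrist'); cv2.imwrite('pics/w2.png',im); s=r.get_state(); print(s['tool_pos'],s['eef_rot'])
np.set_printoptions(precision=4,suppress=True)
v,u=np.mgrid[60:330:1,200:440:1]; px=np.c_[u.ravel(),v.ravel()]; w=world('wrist',px)
ok=(abs(w[:,2]-.042)<.004)&(abs(w[:,0]-.555)<.05)&(abs(w[:,1]-.298)<.05); w=w[ok]; print(len(w),w.min(0),w.max(0),cv2.minAreaRect(w[:,:2].astype(np.float32)*1000))
E
```

```text
[0.55750561 0.29687268 0.21106972] [ 6.56535710e-01  7.54294322e-01 -3.27534968e-04  9.11156655e-04]
2958 [0.5301 0.2718 0.0382] [0.5815 0.3281 0.0438] ((555.962646484375, 300.460693359375), (46.03113555908203, 51.84601974487305), 7.7364501953125)
```

View pics/w2.png

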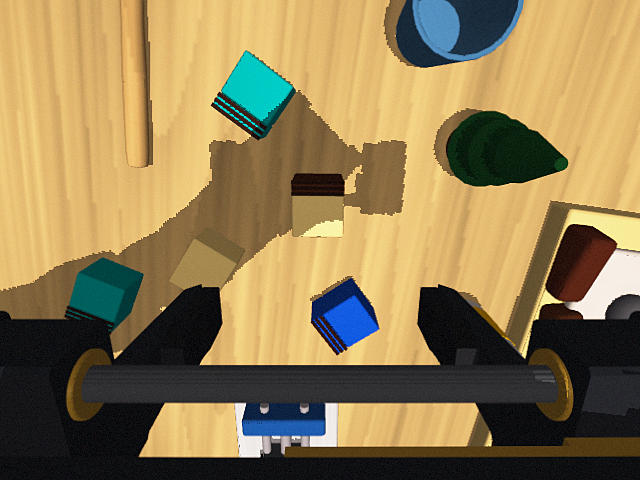

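The image shows the block at (318,205) with the bark at its top edge; the fitted rectangle is 46.0 x 51.8 mm at (0.556, 0.3005), yaw 7.7°. The tree at (505,150) stands close, so I'll check clearance for the gripper body.

```bash
python3 - <<'E'
from h import *
np.set_printoptions(precision=4,suppress=True)
v,u=np.mgrid[90:200,430:580]; w=world('wrist',np.c_[u.ravel(),v.ravel()])
for z in (.04,.08,.1,.12):
  q=w[(abs(w[:,2]-z)<.015)&(w[:,0]<.8)]; 
  if len(q): print(z,q.min(0),q.max(0))
E
```

```text
0.04 [0.6591 0.3383 0.0324] [0.7053 0.4018 0.0528]
0.08 [0.6646 0.3448 0.065 ] [0.7029 0.3956 0.095 ]
0.1 [0.6721 0.3515 0.085 ] [0.6962 0.3887 0.115 ]
0.12 [0.675  0.3546 0.105 ] [0.6947 0.3854 0.135 ]
```

{"op": "step_arm", "data": {"series": [[-1.5,3.5,-30,0,0,0,0],[0,0,-30,0,0,0,0],[0,0,-30,0,0,0,0],[0,0,-30,0,0,0,0],[0,0,-25,0,0,0,0],[0,0,-20,0,0,0,0],[0,0,-15,0,0,0,0],[0,0,-10,0,0,0,0],[0,0,0,0,0,0,0],[0,0,0,0,0,0,0]]}}

```text
clock: 4.0
tool_pos: [0.5555, 0.3033, 0.0215]
eef_rot: [0.655, 0.755, 0.001, 0.0]
contact_force: [0.6, -0.0, -0.2]
opening: 1.003
finger_force: 0.0
```

{"op": "step_arm", "data": {"series": [[0.5,-2.5,-1.5,0,0,0,0],[0,0,0,0,0,0,0],[0,0,0,0,0,0,0.5],[0,0,0,0,0,0,0.7],[0,0,0,0,0,0,0.7],[0,0,0,0,0,0,0.7],[0,0,0,0,0,0,0.7]], "force": 12}}

```text
clock: 4.7
tool_pos: [0.5554, 0.3008, 0.0192]
eef_rot: [0.655, 0.756, 0.0, 0.0]
contact_force: [-0.5, -0.3, 0.0]
opening: 0.569
finger_force: 0.0
```

{"op": "step_arm", "data": {"series": [[0,0,0,0,0,0,0.7],[0,0,0,0,0,0,0.7],[0,0,0,0,0,0,0.7],[0,0,0,0,0,0,0.7]]}}

```text
clock: 5.1
tool_pos: [0.5553, 0.3007, 0.0192]
eef_rot: [0.655, 0.756, 0.0, -0.0]
contact_force: [0.6, -0.2, -0.8]
opening: 0.522
finger_force: 12.0
```

{"op": "step_arm", "data": {"series": [[0,0,15,0,0,0,0.7],[0,0,25,0,0,0,0.7],[0,0,30,0,0,0,0.7],[0,0,30,0,0,0,0.7],[0,-15,20,0,0,0,0.7],[2,-30,0,0,0,0,0.7],[2,-35,0,0,0,0,0.7],[2,-35,0,0,0,0,0.7],[2,-35,0,0,0,0,0.7],[2,-35,0,0,0,0,0.7],[2,-35,0,0,0,0,0.7],[1,-35,0,0,0,0,0.7],[0,-35,0,0,0,0,0.7],[0,-30,0,0,0,0,0.7],[0,-20,0,0,0,0,0.7],[0,-13,0,0,0,0,0.7],[0,0,0,0,0,0,0.7],[0,0,0,0,0,0,0.7],[0,0,0,0,0,0,0.7]]}}

```text
clock: 7.0
tool_pos: [0.5686, -0.0501, 0.1396]
eef_rot: [0.654, 0.756, 0.001, -0.0]
contact_force: [0.1, -0.5, -0.4]
opening: 0.522
finger_force: 12.0
```

```bash
python3 - <<'E'
from h import *
im=snap('wrist'); cv2.imwrite('pics/w3.png',im); s=r.get_state(); print(s['tool_pos'],s['eef_rot'],s['opening'],s['finger_force'])
E
```

```text
[ 0.56854595 -0.05026505  0.13950176] [ 6.54137495e-01  7.56375386e-01  6.03781143e-04 -2.19298939e-04] 0.5219003646814141 11.968396611046046
```

View pics/w3.png

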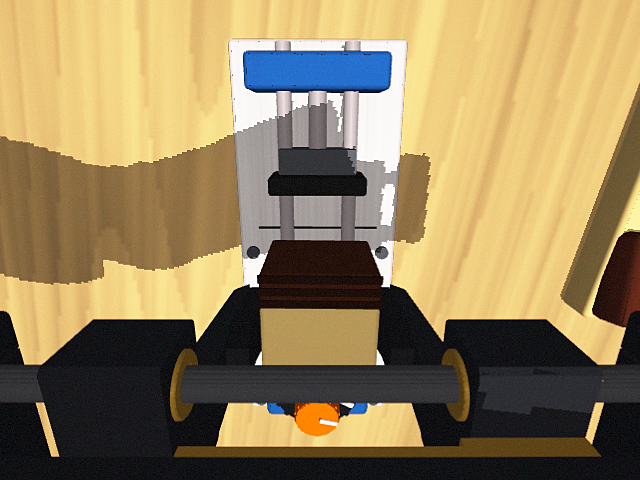

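The block is held, bark towards the stop; the stop's face edge is at row 194 (columns 269–367) and the block's bark edge at row 275.

```bash
python3 - <<'E'
from h import *
np.set_printoptions(precision=4,suppress=True)
print('stop',world('wrist',[(269,194),(367,194)],.052),'line',world('wrist',[(259,228),(377,228)],.016))
print('bark face',world('wrist',[(270,262),(320,262),(370,262),(320,250)]), 'blocktop',world('wrist',[(270,330),(320,330),(365,330)]))
print('knob',world('wrist',[(318,419)],.087))
print('stop col',[world('wrist',[(318,v)])[0][1:] for v in range(186,200,2)])
E
```

```text
stop [[ 0.5324 -0.0215  0.052 ]
 [ 0.5947 -0.0125  0.052 ]] line [[ 0.5237 -0.0563  0.016 ]
 [ 0.6128 -0.0435  0.016 ]]
bark face [[ 0.5461 -0.0273  0.1505]
 [ 0.5656 -0.025   0.1494]
 [ 0.5854 -0.0225  0.1486]
 [ 0.5657 -0.0252  0.1349]] blocktop [[ 0.55   -0.0501  0.1624]
 [ 0.569  -0.0484  0.1608]
 [ 0.5861 -0.0459  0.1608]]
knob [[ 0.5844 -0.1617  0.087 ]]
stop col [array([-0.0123,  0.0496]), array([-0.0134,  0.0505]), array([-0.0147,  0.0504]), array([-0.0157,  0.0517]), array([-0.0173,  0.0504]), array([-0.0256,  0.0151]), array([-0.0271,  0.0148])]
```

{"op": "step_arm", "data": {"series": [[0,-1,-20,0,0,0,0.7],[0,0,-20,0,0,0,0.7],[0,0,-15,0,0,0,0.7],[0,0,-10,0,0,0,0.7],[0,0,-8,0,0,0,0.7],[0,0,-5,0,0,0,0.7],[0,0,0,0,0,0,0.7],[0,0,0,0,0,0,0.7]]}}

```text
clock: 7.85
tool_pos: [0.5687, -0.0532, 0.0616]
eef_rot: [0.655, 0.756, 0.0, 0.0]
contact_force: [-0.6, 1.1, -0.4]
opening: 0.521
finger_force: 12.0
```

{"op": "step_arm", "data": {"series": [[0,0,-3,0,0,0,0.7],[0,0,-3,0,0,0,0.7],[0,0,-2,0,0,0,0.7],[0,0,-2,0,0,0,0.7]]}}

```text
clock: 8.25
tool_pos: [0.5684, -0.0533, 0.0511]
eef_rot: [0.655, 0.755, 0.0, 0.0]
contact_force: [0.3, -0.5, -1.1]
opening: 0.524
finger_force: 12.0
```

{"op": "step_arm", "data": {"series": [[0,1.5,-3,0,0,0,0.7],[0,0,-3,0,0,0,0.7],[0,0,-2,0,0,0,0.7],[0,0,-2,0,0,0,0.7],[0,0,-2,0,0,0,0.7],[0,0,-1,0,0,0,0.7]]}}

```text
clock: 8.85
tool_pos: [0.5683, -0.0519, 0.038]
eef_rot: [0.655, 0.755, -0.0, -0.0]
contact_force: [-0.2, -1.1, -1.1]
opening: 0.52
finger_force: 12.0
```

{"op": "step_arm", "data": {"series": [[0,0,-1,0,0,0,0.7],[0,0,-1,0,0,0,0.7],[0,0,0,0,0,0,0.7]]}}

```text
clock: 9.15
tool_pos: [0.5684, -0.0518, 0.0362]
eef_rot: [0.655, 0.755, -0.0, -0.0]
contact_force: [-0.0, -0.1, -0.1]
opening: 0.522
finger_force: 12.0
```

{"op": "step_arm", "data": {"series": [[0,0,-0.5,0,0,0,0.7],[0,0,-0.5,0,0,0,0.7],[0,0,0,0,0,0,0.7]]}}

```text
clock: 9.45
tool_pos: [0.5684, -0.0518, 0.0352]
eef_rot: [0.655, 0.756, 0.0, 0.0]
contact_force: [-0.3, -0.5, -2.2]
opening: 0.522
finger_force: 12.0
```

{"op": "step_arm", "data": {"series": [[0,0,-0.5,0,0,0,0.7],[0,0,0,0,0,0,0.7]]}}

```text
clock: 9.65
tool_pos: [0.5684, -0.0518, 0.0352]
eef_rot: [0.655, 0.755, 0.0, 0.0]
contact_force: [-0.5, -0.3, 3.4]
opening: 0.519
finger_force: 12.0
```

{"op": "step_arm", "data": {"series": [[0,0,-0.5,0,0,0,0.7],[0,0,0,0,0,0,0.7]]}}

```text
clock: 9.85
tool_pos: [0.5684, -0.0518, 0.0351]
eef_rot: [0.655, 0.756, -0.0, 0.0]
contact_force: [-2.1, -0.4, 9.4]
opening: 0.524
finger_force: 12.0
```

The block is seated: 9 N at the height where its underside should meet the plate. I'll ease off, open and rise.

{"op": "step_arm", "data": {"series": [[0,0,0.8,0,0,0,0.7],[0,0,0,0,0,0,0.3],[0,0,0,0,0,0,0.2],[0,0,0,0,0,0,0.2],[0,0,0,0,0,0,0.2],[0,0,0,0,0,0,0.2],[0,0,10,0,0,0,0.2],[0,0,20,0,0,0,0.2],[0,0,30,0,0,0,0.2],[0,0,30,0,0,0,0.2],[0,0,30,0,0,0,0.3],[0,0,30,0,0,0,0.3],[0,0,20,0,0,0,0.3],[0,0,0,0,0,0,0.3],[0,0,0,0,0,0,0.3]]}}

```text
clock: 11.35
tool_pos: [0.5682, -0.052, 0.2054]
eef_rot: [0.655, 0.755, 0.0, 0.0]
contact_force: [0.5, -0.5, -0.4]
opening: 0.7
finger_force: 0.0
```

```bash
python3 - <<'E'
from h import *
im=snap('wrist'); s=r.get_state(); print(s['tool_pos'],s['opening'],s['q'].round(2),s['moment'])
cv2.imwrite('pics/w4.png',cv2.resize(im[90:390,200:450],None,fx=2,fy=2,interpolation=cv2.INTER_CUBIC))
v,u=np.mgrid[100:330,250:400]; w=world('wrist',np.c_[u.ravel(),v.ravel()])
w=w[(abs(w[:,2]-.059)<.0035)&(abs(w[:,1]+.052)<.04)]; print(len(w),cv2.minAreaRect(w[:,:2].astype(np.float32)*1000))
E
```

```text
[ 0.56772824 -0.05208418  0.20455857] 0.6988103701799666 [ 0.34  0.71 -0.57  1.76  0.5   0.82 -0.32] [-0.03095387 -0.12553326  0.03210981]
3158 ((569.279052734375, -52.163936614990234), (45.86919021606445, 51.66804885864258), 7.444521427154541)
```

View pics/w4.png

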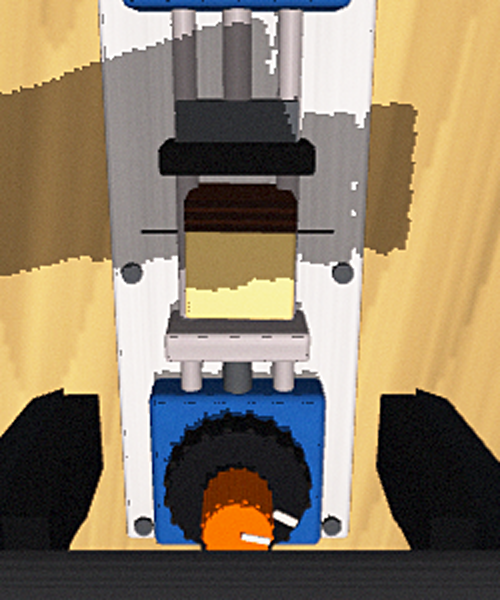

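The block stands square between jaw and stop: fitted rectangle 46 x 52 mm at yaw 7.4°, with gaps at both ends. The knob axis comes to (0.584, -0.163) from both its top disc and the bolts.

{"op": "step_arm", "data": {"series": [[4,-28,0,0,0,0,0.3],[4,-28,0,0,0,0,0.3],[4,-28,0,0,0,0,0.3],[4,-27,0,0,0,0,0.3],[0,0,-30,0,0,0,0.3],[0,0,-30,0,0,0,0.3],[0,0,-20,0,0,0,0.3],[0,0,-15,0,0,0,0.3],[0,0,0,0,0,0,0.3],[0,0,0,0,0,0,0.3],[0,0,0,0,0,0,0.3]]}}

```text
clock: 12.5
tool_pos: [0.5852, -0.1627, 0.111]
eef_rot: [0.655, 0.756, 0.001, 0.001]
contact_force: [0.7, 0.4, 0.4]
opening: 0.7
finger_force: 0.0
```

```bash
python3 - <<'E'
from h import *
im=snap('wrist'); s=r.get_state(); print(s['tool_pos'],s['eef_rot'],s['q'].round(2))
cv2.imwrite('pics/w5.png',im[100:470])
E
```

```text
[ 0.58522513 -0.16278836  0.11114727] [6.55173424e-01 7.55477736e-01 6.17189159e-04 8.91209540e-04] [ 0.47  0.87 -0.5   1.72  0.6   0.71 -0.2 ]
```

View pics/w5.png

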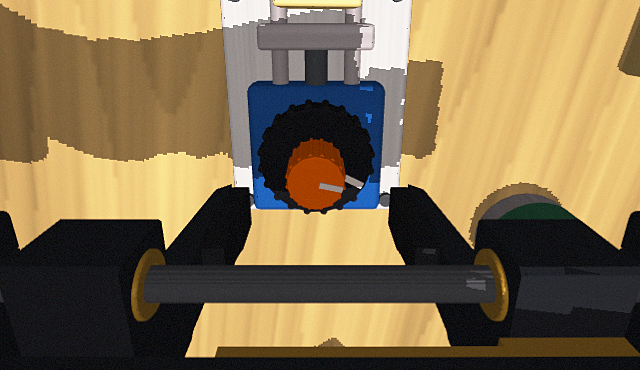

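```bash
python3 - <<'E'
from h import *
print(world('wrist',[(316,283.5)],.087),world('wrist',[(310,283)]),world('wrist',[(286,284),(345,284),(316,257),(316,311)],.087))
print('tin',world('wrist',[(545,308)]))
E
```

```text
[[ 0.58397788 -0.16263584  0.087     ]] [[ 0.58091892 -0.16246629  0.08768275]] [[ 0.56904107 -0.16501424  0.087     ]
 [ 0.59849999 -0.16087509  0.087     ]
 [ 0.5820089  -0.14849482  0.087     ]
 [ 0.5861246  -0.17805409  0.087     ]]
tin [[ 0.74955234 -0.18694258  0.02668536]]
```

The knob top measures 30 mm across, centred on (0.584, -0.163), which agrees with before. Going down and gripping.

{"op": "step_arm", "data": {"series": [[-1,0,-15,0,0,0,0.3],[0,0,-15,0,0,0,0.3],[0,0,-10,0,0,0,0.3],[0,0,-5,0,0,0,0.3],[0,0,0,0,0,0,0.3],[0,0,0,0,0,0,0.3]]}}

```text
clock: 13.15
tool_pos: [0.5836, -0.1627, 0.065]
eef_rot: [0.655, 0.756, 0.0, 0.0]
contact_force: [0.3, -0.1, -0.7]
opening: 0.698
finger_force: 0.0
```

{"op": "step_arm", "data": {"series": [[0,0,0,0,0,0,1],[0,0,0,0,0,0,1],[0,0,0,0,0,0,1],[0,0,0,0,0,0,1],[0,0,0,0,0,0,1],[0,0,0,0,0,0,1],[0,0,0,0,0,0,1],[0,0,0,0,0,0,1],[0,0,0,0,0,0,1]], "force": 45}}

```text
clock: 14.05
tool_pos: [0.5833, -0.1629, 0.0652]
eef_rot: [0.655, 0.755, -0.0, 0.0]
contact_force: [-1.4, 0.3, 4.3]
opening: 0.327
finger_force: 45.0
```

```bash
cat > st.py <<'E'
from h import *
s=r.get_state(); e=s['eef_rot']; print(s['clock'],s['tool_pos'].round(4),'yaw',np.degrees(2*np.arctan2(e[1],e[0])).round(2)-90,'F',s['contact_force'].round(1),'M',s['moment'].round(3),s['opening'].round(3),round(s['finger_force'],1),s['q'].round(2))
E
python3 st.py
```

```text
Traceback (most recent call last):
  File "st.py", line 2, in <module>
    s=r.get_state(); e=s['eef_rot']; print(s['clock'],s['tool_pos'].round(4),'yaw',np.degrees(2*np.arctan2(e[1],e[0])).round(2)-90,'F',s['contact_force'].round(1),'M',s['moment'].round(3),s['opening'].round(3),round(s['finger_force'],1),s['q'].round(2))
                                                                                                                                                                                            ^^^^^^^^^^^^^^^^^^
AttributeError: 'float' object has no attribute 'round'
```

{"op": "step_arm", "data": {"series": [[0,0,0,0,0,-0.08,1],[0,0,0,0,0,-0.08,1],[0,0,0,0,0,-0.08,1],[0,0,0,0,0,-0.08,1],[0,0,0,0,0,0,1],[0,0,0,0,0,0,1]]}}

```text
clock: 14.65
tool_pos: [0.5835, -0.1629, 0.0652]
eef_rot: [0.767, 0.642, 0.0, 0.0]
contact_force: [-1.1, -0.2, 5.1]
opening: 0.328
finger_force: 45.0
```

```bash
sed -i "s/s\['opening'\].round(3)/round(s['opening'],3)/" st.py; python3 st.py
```

```text
14.65 [ 0.5835 -0.1629  0.0652] yaw -10.11 F [-1.1 -0.2  5.1] M [-0.126  0.125 -0.07 ] 0.328 45.0 [ 0.4   0.92 -0.37  1.74  0.56  0.59 -0.48]
```

{"op": "step_arm", "data": {"series": [[0,0,0,0,0,-0.08,1],[0,0,0,0,0,-0.08,1]]}}

```text
clock: 14.85
tool_pos: [0.5836, -0.1629, 0.0652]
eef_rot: [0.816, 0.578, 0.0, 0.0]
contact_force: [-0.5, 0.7, 3.9]
opening: 0.332
finger_force: 45.0
```

```bash
python3 st.py; python3 - <<'E'
from h import *
im=snap('wrist'); cv2.imwrite('pics/w6.png',im[100:470]); 
E
python3 st.py
```

```text
14.85 [ 0.5836 -0.1629  0.0652] yaw -19.409999999999997 F [-0.5  0.7  3.9] M [-0.137  0.135  0.242] 0.332 45.0 [ 0.38  0.92 -0.33  1.74  0.5   0.57 -0.6 ]
14.9 [ 0.5836 -0.1629  0.0652] yaw -19.590000000000003 F [-0.9 -0.8  3.8] M [-0.124  0.13   0.126] 0.329 45.0 [ 0.38  0.92 -0.33  1.74  0.5   0.57 -0.6 ]
```

View pics/w6.png

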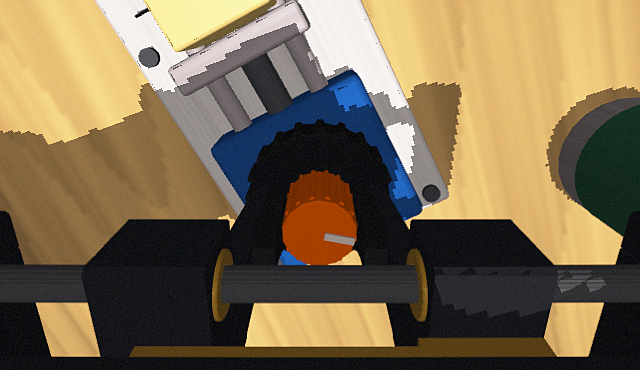

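The white line turns with the gripper, so the grip does not slip. The block is near the moving jaw, and contact should come at about 1.5 rad; 0.48 rad is done. I'll continue and read the moment after equal turns.

{"op": "step_arm", "data": {"series": [[0,0,0,0,0,-0.08,1],[0,0,0,0,0,-0.08,1],[0,0,0,0,0,-0.04,1],[0,0,0,0,0,-0.04,1]]}}

```text
clock: 15.3
tool_pos: [0.5838, -0.163, 0.0652]
eef_rot: [0.879, 0.476, 0.0, 0.0]
contact_force: [0.4, 0.4, 4.9]
opening: 0.333
finger_force: 45.0
```

```bash
python3 st.py
```

```text
15.3 [ 0.5838 -0.163   0.0652] yaw -33.12 F [0.4 0.4 4.9] M [-0.28   0.062  0.287] 0.333 45.0 [ 0.35  0.91 -0.27  1.74  0.42  0.54 -0.76]
```

{"op": "step_arm", "data": {"series": [[0,0,0,0,0,-0.04,1],[0,0,0,0,0,-0.04,1]]}}

```text
clock: 15.5
tool_pos: [0.5838, -0.163, 0.0652]
eef_rot: [0.898, 0.44, 0.0, 0.0]
contact_force: [0.3, -0.9, 6.0]
opening: 0.326
finger_force: 45.0
```

```bash
python3 st.py
```

```text
15.5 [ 0.5838 -0.163   0.0652] yaw -37.83 F [ 0.3 -0.9  6. ] M [-0.322 -0.079  0.241] 0.326 45.0 [ 0.34  0.91 -0.25  1.74  0.39  0.54 -0.82]
```

{"op": "step_arm", "data": {"series": [[0,0,0,0,0,-0.04,1],[0,0,0,0,0,-0.04,1]]}}

```text
clock: 15.7
tool_pos: [0.5839, -0.1631, 0.0652]
eef_rot: [0.915, 0.403, 0.0, 0.0]
contact_force: [-0.5, -1.2, 4.8]
opening: 0.325
finger_force: 45.0
```

```bash
python3 st.py
```

```text
15.7 [ 0.5839 -0.1631  0.0652] yaw -42.43 F [-0.5 -1.2  4.8] M [-0.374 -0.048  0.24 ] 0.325 45.0 [ 0.33  0.91 -0.23  1.74  0.36  0.53 -0.88]
```

{"op": "step_arm", "data": {"series": [[0,0,0,0,0,-0.04,1],[0,0,0,0,0,-0.04,1]]}}

```text
clock: 15.9
tool_pos: [0.5839, -0.1631, 0.0652]
eef_rot: [0.931, 0.366, 0.0, 0.0]
contact_force: [0.1, -0.7, 4.7]
opening: 0.328
finger_force: 45.0
```

```bash
python3 st.py
```

```text
15.9 [ 0.5839 -0.1631  0.0652] yaw -47.04 F [ 0.1 -0.7  4.7] M [-0.376 -0.114  0.237] 0.328 45.0 [ 0.31  0.91 -0.21  1.74  0.34  0.52 -0.93]
```

{"op": "step_arm", "data": {"series": [[0,0,0,0,0,-0.04,1],[0,0,0,0,0,-0.04,1],[0,0,0,0,0,-0.04,1],[0,0,0,0,0,-0.04,1]]}}

```text
clock: 16.3
tool_pos: [0.5839, -0.1632, 0.0652]
eef_rot: [0.957, 0.29, 0.001, 0.0]
contact_force: [1.5, -2.4, 4.6]
opening: 0.328
finger_force: 45.0
```

```bash
python3 st.py
```

```text
16.3 [ 0.5839 -0.1632  0.0652] yaw -56.23 F [ 1.5 -2.4  4.6] M [-0.56  -0.303  0.22 ] 0.328 45.0 [ 0.29  0.9  -0.17  1.74  0.28  0.51 -1.04]
```

{"op": "step_arm", "data": {"series": [[0,0,0,0,0,-0.04,1],[0,0,0,0,0,-0.04,1]]}}

```text
clock: 16.5
tool_pos: [0.584, -0.1632, 0.0652]
eef_rot: [0.968, 0.252, 0.001, 0.0]
contact_force: [1.6, -2.9, 4.9]
opening: 0.33
finger_force: 45.0
```

```bash
python3 st.py
```

```text
16.5 [ 0.584  -0.1632  0.0652] yaw -60.82 F [ 1.6 -2.9  4.9] M [-0.696 -0.393  0.305] 0.33 45.0 [ 0.28  0.9  -0.15  1.75  0.25  0.51 -1.09]
```

{"op": "step_arm", "data": {"series": [[0,0,0,0,0,-0.04,1],[0,0,0,0,0,-0.04,1]]}}

```text
clock: 16.7
tool_pos: [0.584, -0.1633, 0.0652]
eef_rot: [0.977, 0.213, 0.001, 0.0]
contact_force: [2.3, -3.8, 4.6]
opening: 0.328
finger_force: 45.0
```

```bash
python3 st.py; python3 - <<'E'
from h import *
snap('wrist')
v,u=np.mgrid[0:330,0:640]; w=world('wrist',np.c_[u.ravel(),v.ravel()]); o=np.array([.584,-.163]); d=w[:,:2]-o
y=d@[-.1392,.9903]*1000-95; x=d@[.9903,.1392]*1000; z=w[:,2]*1000
for a,b in((47,55),(56,62)):
  m=(z>a)&(z<b)&(abs(x)<12)&(y>-30)&(y<80); h,e=np.histogram(y[m],np.arange(-30,80,2)); print(a,[(int(i),int(j)) for i,j in zip(e,h) if j])
E
```

```text
16.7 [ 0.584  -0.1633  0.0652] yaw -65.4 F [ 2.3 -3.8  4.6] M [-0.815 -0.517  0.261] 0.328 45.0 [ 0.27  0.9  -0.13  1.75  0.22  0.5  -1.14]
47 [(-18, 132), (-16, 255), (-14, 209), (-12, 215), (-10, 212), (-8, 211), (-6, 206), (-4, 365), (-2, 51), (2, 2), (4, 1), (8, 2), (10, 1), (12, 1), (20, 1), (26, 2), (30, 2), (34, 3), (36, 24), (40, 1), (46, 1)]
56 [(-4, 18), (-2, 191), (0, 205), (2, 209), (4, 202), (6, 198), (8, 207), (10, 207), (12, 220), (14, 206), (16, 195), (18, 221), (20, 214), (22, 215), (24, 207), (26, 217), (28, 221), (30, 207), (32, 204), (34, 152), (36, 269), (38, 181), (40, 280), (42, 239), (44, 203), (46, 262), (48, 30)]
```

{"op": "step_arm", "data": {"series": [[0,0,0,0,0,-0.02,1],[0,0,0,0,0,-0.02,1]]}}

```text
clock: 16.95
tool_pos: [0.5839, -0.1633, 0.0652]
eef_rot: [0.981, 0.194, 0.001, 0.0]
contact_force: [3.2, -3.8, 4.3]
opening: 0.332
finger_force: 45.0
```

```bash
python3 st.py
```

```text
16.95 [ 0.5839 -0.1633  0.0652] yaw -67.59 F [ 3.2 -3.8  4.3] M [-0.915 -0.595  0.284] 0.332 45.0 [ 0.27  0.9  -0.12  1.75  0.2   0.5  -1.17]
```

{"op": "step_arm", "data": {"series": [[0,0,0,0,0,-0.02,1],[0,0,0,0,0,-0.02,1]]}}

```text
clock: 17.15
tool_pos: [0.584, -0.1633, 0.0652]
eef_rot: [0.985, 0.175, 0.001, 0.0]
contact_force: [3.2, -4.5, 5.4]
opening: 0.329
finger_force: 45.0
```

```bash
python3 st.py
```

```text
17.15 [ 0.584  -0.1633  0.0652] yaw -69.88 F [ 3.2 -4.5  5.4] M [-0.955 -0.598  0.288] 0.329 45.0 [ 0.26  0.9  -0.11  1.75  0.19  0.5  -1.19]
```

{"op": "step_arm", "data": {"series": [[0,0,0,0,0,-0.02,1],[0,0,0,0,0,-0.02,1]]}}

```text
clock: 17.35
tool_pos: [0.584, -0.1634, 0.0652]
eef_rot: [0.988, 0.155, 0.001, 0.0]
contact_force: [2.5, -4.3, 4.5]
opening: 0.328
finger_force: 45.0
```

```bash
python3 st.py
```

```text
17.35 [ 0.584  -0.1634  0.0652] yaw -72.18 F [ 2.5 -4.3  4.5] M [-0.921 -0.611  0.301] 0.328 45.0 [ 0.25  0.9  -0.1   1.75  0.17  0.5  -1.22]
```

{"op": "step_arm", "data": {"series": [[0,0,0,0,0,-0.02,1],[0,0,0,0,0,-0.02,1]]}}

```text
clock: 17.55
tool_pos: [0.584, -0.1634, 0.0652]
eef_rot: [0.991, 0.135, 0.001, 0.0]
contact_force: [3.0, -3.2, 4.5]
opening: 0.332
finger_force: 45.0
```

```bash
python3 st.py
```

```text
17.55 [ 0.584  -0.1634  0.0652] yaw -74.46000000000001 F [ 3.  -3.2  4.5] M [-0.977 -0.606  0.275] 0.332 45.0 [ 0.25  0.9  -0.09  1.75  0.15  0.5  -1.24]
```

{"op": "step_arm", "data": {"series": [[0,0,0,0,0,-0.02,1],[0,0,0,0,0,-0.02,1]]}}

```text
clock: 17.75
tool_pos: [0.584, -0.1634, 0.0652]
eef_rot: [0.993, 0.115, 0.001, 0.001]
contact_force: [4.0, -5.0, 5.5]
opening: 0.327
finger_force: 45.0
```

```bash
python3 st.py
```

```text
17.75 [ 0.584  -0.1634  0.0652] yaw -76.74 F [ 4.  -5.   5.5] M [-0.94  -0.6    0.361] 0.327 45.0 [ 0.24  0.9  -0.08  1.75  0.14  0.5  -1.27]
```

{"op": "step_arm", "data": {"series": [[0,0,0,0,0,-0.02,1],[0,0,0,0,0,-0.02,1]]}}

```text
clock: 17.95
tool_pos: [0.584, -0.1634, 0.0652]
eef_rot: [0.995, 0.096, 0.001, 0.001]
contact_force: [3.1, -4.1, 5.1]
opening: 0.328
finger_force: 45.0
```

```bash
python3 st.py
```

```text
17.95 [ 0.584  -0.1634  0.0652] yaw -79.02 F [ 3.1 -4.1  5.1] M [-0.943 -0.62   0.429] 0.328 45.0 [ 0.24  0.9  -0.07  1.75  0.12  0.49 -1.3 ]
```

{"op": "step_arm", "data": {"series": [[0,0,0,0,0,-0.02,1],[0,0,0,0,0,-0.02,1]]}}

```text
clock: 18.15
tool_pos: [0.584, -0.1635, 0.0652]
eef_rot: [0.997, 0.076, 0.001, 0.001]
contact_force: [2.0, -4.0, 4.8]
opening: 0.328
finger_force: 45.0
```

```bash
python3 st.py
```

```text
18.15 [ 0.584  -0.1635  0.0652] yaw -81.31 F [ 2.  -4.   4.8] M [-0.929 -0.63   0.472] 0.328 45.0 [ 0.23  0.9  -0.06  1.75  0.11  0.49 -1.32]
```

Contact came at a yaw of about −73°; the moment rise now suggests about 14–15 N. I'll back off slightly, reading the moment as I go.

{"op": "step_arm", "data": {"series": [[0,0,0,0,0,0,1],[0,0,0,0,0,0,1]]}}

```text
clock: 18.35
tool_pos: [0.584, -0.1635, 0.0652]
eef_rot: [0.997, 0.076, 0.001, 0.001]
contact_force: [2.9, -4.3, 5.3]
opening: 0.327
finger_force: 45.0
```

```bash
python3 st.py
```

```text
18.35 [ 0.584  -0.1635  0.0652] yaw -81.28999999999999 F [ 2.9 -4.3  5.3] M [-0.935 -0.597  0.328] 0.327 45.0 [ 0.23  0.9  -0.06  1.75  0.11  0.49 -1.32]
```

{"op": "step_arm", "data": {"series": [[0,0,0,0,0,0.01,1],[0,0,0,0,0,0.01,1]]}}

```text
clock: 18.55
tool_pos: [0.584, -0.1635, 0.0652]
eef_rot: [0.996, 0.085, 0.001, 0.0]
contact_force: [2.3, -3.8, 4.4]
opening: 0.325
finger_force: 45.0
```

```bash
python3 st.py
```

```text
18.55 [ 0.584  -0.1635  0.0652] yaw -80.21000000000001 F [ 2.3 -3.8  4.4] M [-0.883 -0.611 -0.077] 0.325 45.0 [ 0.24  0.9  -0.07  1.75  0.12  0.49 -1.31]
```

{"op": "step_arm", "data": {"series": [[0,0,0,0,0,0.01,1],[0,0,0,0,0,0.01,1]]}}

```text
clock: 18.75
tool_pos: [0.584, -0.1635, 0.0652]
eef_rot: [0.995, 0.095, 0.001, 0.0]
contact_force: [3.4, -4.1, 4.8]
opening: 0.328
finger_force: 45.0
```

```bash
python3 st.py
```

```text
18.75 [ 0.584  -0.1635  0.0652] yaw -79.08 F [ 3.4 -4.1  4.8] M [-0.883 -0.58  -0.139] 0.328 45.0 [ 0.24  0.9  -0.07  1.75  0.12  0.49 -1.3 ]
```

Forward and reverse readings at the same angle (+0.429 and −0.139) average to 0.145 N m, which is 12 N. I'll let go and rise.

{"op": "step_arm", "data": {"series": [[0,0,0,0,0,0,0.5],[0,0,0,0,0,0,0.4],[0,0,0,0,0,0,0.4],[0,0,0,0,0,0,0.4],[0,0,0,0,0,0,0.4],[0,0,5,0,0,0,0.4],[0,0,15,0,0,0,0.4],[0,0,25,0,0,0,0.4],[0,0,30,0,0,0,0.4],[0,0,30,0,0,0,0.4],[0,0,30,0,0,0,0.4],[0,0,0,0,0,0,0.4],[0,0,0,0,0,0,0.4]]}}

```text
clock: 20.05
tool_pos: [0.5837, -0.1629, 0.2015]
eef_rot: [0.995, 0.096, 0.001, 0.0]
contact_force: [-0.8, 0.5, -0.7]
opening: 0.602
finger_force: 0.0
```

```bash
python3 st.py; python3 - <<'E'
from h import *
im=snap('wrist'); h=cv2.cvtColor(im,cv2.COLOR_BGR2HSV)
v,u=np.mgrid[0:480,0:640]; w=world('wrist',np.c_[u.ravel(),v.ravel()]); o=np.array([.584,-.163]); d=w[:,:2]-o
y=d@[-.1392,.9903]*1000-95; x=d@[.9903,.1392]*1000; z=w[:,2]*1000
m=(z>55.5)&(z<62)&(abs(x)<32)&(y>-30)&(y<60); print('block',cv2.minAreaRect(np.c_[x,y][m].astype(np.float32)))
for a,b in((47,54),(55.5,62)):
  k=(z>a)&(z<b)&(abs(x)<12)&(y>-30)&(y<80); hh,e=np.histogram(y[k],np.arange(-30,80,2)); print(a,[(int(i),int(j)) for i,j in zip(e,hh) if j>5])
def mark(n):
  f=np.load(n+'.npz'); c=f['im']; hs=cv2.cvtColor(c,cv2.COLOR_BGR2HSV); ww=world(n,np.c_[u.ravel(),v.ravel()]); dd=(ww[:,:2]-o)*1000; rr=np.hypot(*dd.T)
  k=(abs(ww[:,2]-.058)<.006)&(rr>22)&(rr<33)&(hs[...,1].ravel()<60)&(hs[...,2].ravel()>110); print(n,'mark',k.sum(),np.degrees(np.arctan2(dd[k,1].mean(),dd[k,0].mean())) if k.any() else None)
mark('wrist'); snap('top'); 
E
```

```text
20.05 [ 0.5837 -0.1629  0.2015] yaw -78.96000000000001 F [-0.8  0.5 -0.7] M [-0.01  -0.004  0.   ] 0.602 0.0 [ 0.25  0.7  -0.1   1.67  0.09  0.77 -1.27]
block ((0.5961532592773438, 26.266265869140625), (46.388633728027344, 52.60158920288086), 0.3912142217159271)
47 [(-14, 84), (-12, 70), (-10, 70), (-8, 64), (-6, 66), (-4, 67), (-2, 58), (0, 64), (54, 15), (56, 71), (58, 64), (60, 72), (62, 49), (64, 6)]
55.5 [(0, 51), (2, 68), (4, 63), (6, 67), (8, 65), (10, 67), (12, 69), (14, 66), (16, 66), (18, 73), (20, 68), (22, 66), (24, 66), (26, 67), (28, 62), (30, 73), (32, 68), (34, 68), (36, 46), (38, 73), (40, 69), (42, 61), (44, 80), (46, 60), (48, 79), (50, 64), (52, 11)]
wrist mark 56 -20.096457765590763
```

```bash
python3 - <<'E'
from h import *
f=dict(np.load('wrist.npz')); f['P']=np.array([[.99,-.131,-.042,.545],[.138,.943,.302,.019],[0,-.305,.952,.435],[0,0,0,1]]); np.savez('old.npz',**f)
m=world('old',[(270+243/3,130+514/3)],.058)[0]; k=world('old',[(270+186/3,130+522/3)],.087)[0]; d=m-k; print(k,np.hypot(*d[:2]),np.degrees(np.arctan2(d[1],d[0])))
E
```

```text
[ 0.58398217 -0.16402123  0.087     ] 0.025860712379192824 -20.08366187729742
```

The ring mark is at −20.1° both before and after, so the ring has not turned. The block stands square (0.4°), gripped between jaw and stop. Handing in.

```bash
python3 -c "
from plant import r
print(r.finish_job())"
```

```text
the job is handed in; nothing more can be done
None
```

The bark-faced block stands squarely in the press, gripped at about 12 N as estimated from the wrist moment; the knob is released, the black ring has not turned, and the job is handed in at about 20 s.

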